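# Check a serving dish under the height gauge

## Task

Push the rectangular white dish across the table and under the yellow bar of the height gauge, in at the flared blue end, until its leading edge lies flush against the black stop beyond the bar. Push from outside against its edge with the fingers: do not reach into it or pinch its rim, and keep it flat on the table, never lifted or tipped. Leave the other crockery, the jar and the tape where they stand, and finish clear of everything.

Things in the scene. Friction and masses are not known exactly. Their poses are not given: they have to be found in the camera images.
- dish: Loose rectangular white ceramic dish, hollow, 150 mm long (x) by 120 mm wide (y) by 24 mm tall, 0.3 to 0.65 kg. Outermost is the upright rim, 8 mm thick, its outside spanning 16 to 24 mm above the table; below it the sides slope in to a flat foot 112 x 82 mm. Origin: centre of the underside; z up. It starts on the table before the gauge, +x end roughly towards it.
- dish_lead (a point): Middle of the outside of the dish's +x end rim, 75 mm ahead of the dish's origin and 20 mm up: the leading edge. The two ends look alike.
- gauge: Height gauge fixed to the table. Origin on the table below the middle of the bar; +x is the way the dish goes through, y across, z up. Yellow bar from x = -15 to +15 mm, underside 29 mm, top 41 mm up, on two dark posts (inner faces y = +-72 mm, so 144 mm clear). The bare table runs through without a step. With the dish home its origin is at x = 0 and its trailing edge at x = -75 mm.
- gauge_stop (a point): Middle of the face of the black stop across the far end of the gauge's lane, at gauge x = +75 mm, 13 mm up; the stop is 26 mm tall and rigid. Blue guide rails 20 mm tall, 144 mm clear between, run from the posts to it.
- gauge_mouth (a point): Point on the table at the gauge's open end, at gauge x = -59 mm, y = 0. From here two blue lead-in wings 20 mm tall narrow from about y = +-96 mm to the posts at y = +-72 mm.
- mug: White ceramic mug, 80 mm across, 85 mm tall, handle at its +y side. A bystander, loose. Origin: centre of the underside.
- sauce_bowl: Small blue ceramic bowl, 90 mm across, 40 mm tall. A bystander, loose. Origin: centre of the underside.
- tumbler: Terracotta-coloured handleless cup, 68 mm across, 75 mm tall. A bystander, loose. Origin: centre of the underside.
- tape_roll: Roll of orange packing tape lying flat, 100 mm across, 45 mm tall. A bystander, loose. Origin: centre of the underside.
- saucer: White saucer, 120 mm across, 20 mm tall. A bystander, loose. Origin: centre of the underside.
- glaze_jar: White jar with a blue cap, 60 mm across, 80 mm tall. A bystander, loose. Origin: centre of the underside.

How it is judged (in metres and radians):
On the way:
1. the dish, flat on the table, has its leading edge in beneath the bar (x of dish in the frame of gauge above -0.065 m and y of dish in the frame of gauge between -0.02 and 0.02 m and height (world z) of dish below 0.006 m and angle between dish's own z axis and vertical below 0.06 rad), for 0.05 s.
At the end, for the whole second after the job is handed in: The dish lies flat and at rest in the gauge's lane under the bar, its leading edge within 6 mm of the stop and square to it within 0.08 rad (about 5 degrees); the bystanders stand upright within 20 mm of where they were (x of dish in the frame of gauge between -0.006 and 0.006 m and y of dish in the frame of gauge between -0.02 and 0.02 m and angle between the x axis of dish and the x axis of gauge, either way round below 0.08 rad and height (world z) of dish below 0.004 m and angle between dish's own z axis and vertical below 0.03 rad and linear speed of dish below 0.01 m/s and distance of each of mug, sauce_bowl, tumbler, tape_roll, saucer, glaze_jar from where it was at the start of the episode below 0.02 m and angle between each of mug, sauce_bowl, tumbler, tape_roll, saucer, glaze_jar's own z axis and vertical below 0.3 rad); the robot touches nothing.
It fails at once if the dish is lifted off the table (its underside's centre more than 8 mm up) (height (world z) of dish above 0.008 m).
It fails at once if the dish is tipped by more than 0.12 rad (angle between dish's own z axis and vertical above 0.12 rad).
It fails at once if the fingers reach into the dish or straddle its rim (grasp point more than 2 mm inside its outline and below 40 mm) (x of the grasp point in the frame of dish between -0.073 and 0.073 m and y of the grasp point in the frame of dish between -0.058 and 0.058 m and height (world z) of the grasp point below 0.04 m).
It fails at once if a bystander is moved more than 20 mm or tipped (distance of any of mug, sauce_bowl, tumbler, tape_roll, saucer, glaze_jar from where it was at the start of the episode above 0.02 m or angle between any of mug, sauce_bowl, tumbler, tape_roll, saucer, glaze_jar's own z axis and vertical above 0.3 rad).
It also fails if it takes over 53 s, if anything falls off the work surface, if the arm or the gripper's body presses on something with over 40 N, if the wrist force passes 120 N, or if a joint passes its speed limit or range.

## Robot

A 6-joint arm with a two-finger parallel gripper is mounted at the origin on the work surface. World frame = base frame: x ahead of the robot, y to its left, z up, the work surface at z = 0. Lengths are in m, angles in degrees, forces in N, time in s.
With the tool pointing down it reaches from about 0.375 to 0.9 m from the base axis. Payload 3.1 kg.
Tool frame: the origin (TCP) lies midway between the tips of the shut fingers; the grasp point (between the pads) lies 19 mm behind it; x points along the fingers, z is the direction in which the jaws open and shut, and the axes are right-handed (so a half turn about x gives the same grasp; the last joint's range is limited). The gripper opens to 87 mm and grips with 3 to 60 N. Pads are 19 mm wide; open, the fingers measure 117 mm over their backs; the gripper's body (75 mm by 190 mm) begins 51 mm behind the grasp point.
Start: joints at [-85.342, 30.224, 82.088, -0, 67.689, -10.227], TCP at [0.161, -0.604, 0.223] pointing down, gripper open.
Joint ranges: [-176.69, 176.69], [-43.24, 126.21], [12.49, 139.97], [-82, 262], [0, 151.66], [-163.58, 163.58]. Speed limits (degrees/s): [159.86, 159.86, 180, 180, 180, 180].

## Interface

Orientations are given as a 3x3 rotation matrix whose columns are the frame's x, y, z axes.
In Python, from rig import * gives the robot as it stands.
- The arm moves only by the tool play_rows, never from a script. Its argument "rows" is a list that holds one entry, the list of rows, each a list of 7 numbers: the shift along the tool's x, y, z in m, then the turn, a rotation vector about the tool's x, y, z in degrees, then the finger opening in m, from 0 to 0.087. A call has 1 to 12 rows; each row is the pose to reach, as a shift and turn from the pose commanded when the call began, along the tool's axes at that moment; what a row does not reach only later rows make up. A row lasts 1/10 s, in which the tool goes at most 50 mm and 8.59 degrees, less where a joint would pass 70% of its speed; a pose out of reach is approached as far as the arm can. A call with a gripper value outside its range is refused whole. The fingers move at their own pace and stop on an object; the grip force is fixed at half the most. Time passes only in rows, so rows that repeat a pose let the fingers close. It gives the time, the measured TCP pose, the force and the opening at its end, in the units of the state.
- read_state(): the state, without advancing time (a new reading comes with each control period).
- capture(name): name is "scene" or "side" or "wrist"; returns a dict with "pixels" (400x640x3 uint8, red, green, blue), "intrinsics" (3x3 intrinsics, pixels), "k1" (the pictures are not rectified: a ray, as slopes to the right and down, at radius r is drawn at 1 + k1 r^2 times it, then the intrinsics apply), "rvec" (rotation vector, rad) and "tvec" (3), from world to camera coordinates, as OpenCV has them. Camera axes: x right, y down, z forward; pixel columns grow to the right and rows downward; lengths in m; the calibration is good to about 2 mm. A picture is of the moment at which its call begins. There is no depth.
- hand_in(): hands the job in, once; it reports no verdict.
Trained networks look in the newest picture that a camera, given by its name, has taken for a name from the list of things; names that differ only in an ending like _2 or _b are one class to them, and where a whole thing is asked for, a point or a joint stands for the part that bears it (a point fixed in the world has none). Each returns a list of dicts, best first, with "p" (0 to 1); they miss things now and then, are a little off and sometimes report something else, mostly with a low value. They report only what shows in the picture. A call takes as long as a camera call.
- trace(camera, target): "mask" (400x640 bool, what is visible of it) and "at" ([column, row] in pixels, amid what is visible of it).
The state is a dict: "time_s": time; "joint_positions": joint angles; "qvel": joint speeds; "tau": joint torques, N m; "position": TCP position; "tcp_rot": TCP orientation; "force": force on the tool from outside, world axes, zero at the start; "moment": the same for the moment, N m; "opening": opening from 0.0 (shut) to 1.0 (fully open).
Only numpy, scipy, OpenCV 4.12 (cv2) and the standard library are available. Lean on these libraries where they do the work, as an engineer would, in place of code of your own. Each camera call takes 0.05 s, during which the arm holds its last target.

## Working session

There is one attempt and no reset: what is moved stays moved. The work goes in short steps, Python scripts to look and compute and a tool call to move; the robot and the scene stay as the last step left them, time stands still between calls to the robot, and variables do not carry over. Pictures are saved under pics/ and viewed, and the job is handed in when it is done.

Besides the shell and the picture viewer there is one more tool, called after ">>>" as name([rows], argument=value, ...), one row to a line, values as JSON. play_rows: Moves the arm, as the interface text tells. Its arguments: {"type":"object","properties":{"rows":{"type":"array"}},"required":["rows"]}

```bash
mkdir -p pics; ls; python3 - <<'E'
from rig import *
import cv2,numpy as np
s=read_state();print({k:(np.round(v,3).tolist()) for k,v in s.items()})
for n in ["scene","side"]:
    c=capture(n);cv2.imwrite(f"pics/{n}0.png",c["pixels"][:,:,::-1]);np.savez(f"{n}0.npz",**c)
    print(n,c["intrinsics"],c["k1"],c["rvec"],c["tvec"])
    for t in ["dish","gauge","gauge_stop","gauge_mouth","mug","sauce_bowl","tumbler","tape_roll","saucer","glaze_jar"]:
        try: print(t,[(round(d["p"],2),np.round(d["at"],1).tolist(),int(d["mask"].sum())) for d in trace(n,t)[:3]])
        except Exception as e: print(t,e)
E
```

```text
pics
{'time_s': 0.0, 'joint_positions': [-85.342, 30.28, 82.159, -0.0, 67.689, -10.224], 'qvel': [0.091, -0.069, -0.131, 0.055, -0.15, -0.004], 'tau': [-0.0, -44.004, -17.66, 0.063, 0.058, -0.0], 'position': [0.161, -0.603, 0.222], 'tcp_rot': [[-0.0, 0.966, 0.257], [0.002, 0.257, -0.966], [-1.0, 0.0, -0.002]], 'force': [0.344, 0.598, 0.57], 'moment': [-0.008, 0.052, -0.038], 'opening': 1.003}
scene [[438.60094041   0.         312.44399677]
 [  0.         438.60094041 196.10297821]
 [  0.           0.           1.        ]] -0.11507750210445543 [ 1.82625956  2.0089127  -0.5721192 ] [ 0.01651357 -0.44355539  1.4003377 ]
dish [(0.83, [360.4, 213.1], 2690)]
gauge [(0.88, [242.2, 198.5], 1989)]
gauge_stop [(0.76, [244.6, 196.5], 1829)]
gauge_mouth [(0.73, [242.1, 198.5], 1895)]
mug [(0.83, [265.6, 139.6], 1169), (0.29, [241.9, 198.1], 1879)]
sauce_bowl [(0.91, [214.6, 257.5], 1138)]
tumbler [(0.78, [190.2, 162.3], 721)]
tape_roll [(0.56, [270.2, 277.9], 1197), (0.32, [467.1, 169.8], 769)]
saucer [(0.86, [487.8, 246.1], 1291)]
glaze_jar [(0.62, [468.3, 171.0], 681)]
side [[508.47463474   0.         317.41988741]
 [  0.         508.47463474 198.12127477]
 [  0.           0.           1.        ]] -0.0856696352334789 [ 0.28989172 -2.62254907  1.53625524] [0.54741659 0.07465455 1.46035358]
dish [(0.69, [300.1, 223.1], 1337)]
gauge [(0.93, [328.9, 169.4], 859)]
gauge_stop [(0.85, [327.6, 172.9], 871)]
gauge_mouth [(0.96, [325.8, 171.3], 928)]
mug [(0.64, [378.6, 177.4], 910)]
sauce_bowl [(0.72, [281.3, 161.3], 395)]
tumbler [(0.6, [354.3, 151.1], 410)]
tape_roll [(0.66, [246.7, 181.3], 766)]
saucer [(0.78, [241.1, 283.1], 931), (0.61, [330.8, 170.2], 862)]
glaze_jar [(0.85, [330.7, 282.8], 948)]
```

View pics/scene0.png

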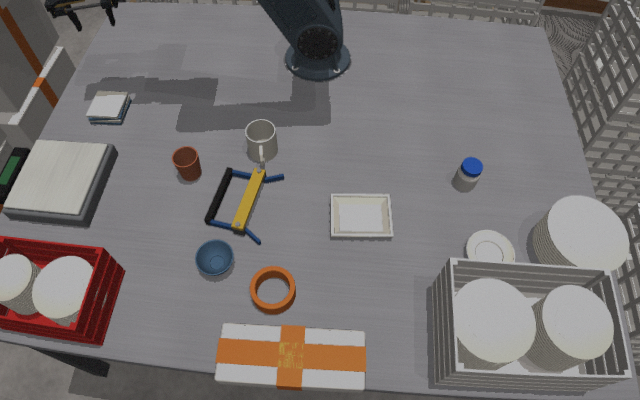

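View pics/side0.png

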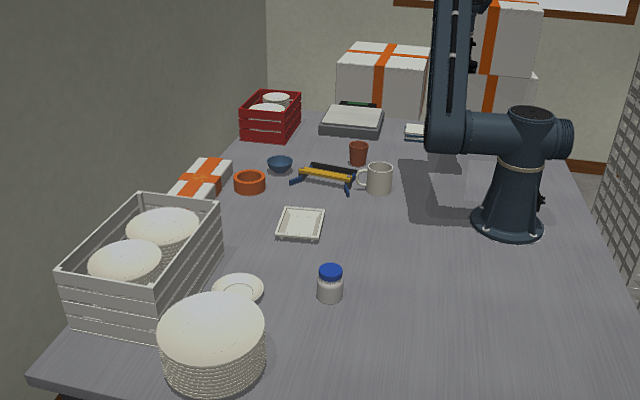

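The scene camera shows the dish at about (361,216), with the gauge at (240,200) to its left. The mouth opens towards the dish: wing tips at about (283,177) and (259,241), stop at about (218,195). The mug sits just above the gauge, the bowl and tape below it. Next I'll zoom in for precise fits.

```bash
cat > h.py <<'E'
import cv2,numpy as np
def load(f): return dict(np.load(f))
def proj(c,P):
    d=np.array([float(c["k1"]),0,0,0,0])
    return cv2.projectPoints(np.asarray(P,float).reshape(-1,3),c["rvec"],c["tvec"],c["intrinsics"],d)[0][:,0]
def unproj(c,uv,z):
    d=np.array([float(c["k1"]),0,0,0,0])
    n=cv2.undistortPoints(np.asarray(uv,float).reshape(-1,1,2),c["intrinsics"],d)[:,0]
    R=cv2.Rodrigues(c["rvec"])[0];o=-R.T@c["tvec"]
    r=np.c_[n,np.ones(len(n))]@R
    return o+r*((z-o[2])/r[:,2])[:,None]
def place(x,y,th,P):
    P=np.asarray(P,float);c,s=np.cos(th),np.sin(th)
    return np.c_[x+c*P[:,0]-s*P[:,1],y+s*P[:,0]+c*P[:,1],P[:,2]]
E
python3 - <<'E'
from h import *
import cv2
for n,b in [("scene",(180,100,420,310)),("side",(220,130,420,260))]:
    c=load(n+"0.npz");im=c["pixels"][:,:,::-1]
    k=3.2 if n=="scene" else 4
    cr=cv2.resize(im[b[1]:b[3],b[0]:b[2]],None,fx=k,fy=k,interpolation=cv2.INTER_CUBIC)[:600,:800];cv2.imwrite(f"pics/{n}0z.png",cr)
c=load("scene0.npz")
for nm,uv,z in [("dish",(361,216),.02),("wing",(283,177),.02),("wing2",(259,241),.02),("barA",(262,171),.041),("barB",(237,230),.041),("jar",(469,180),0.03),("mug",(261,150),.03),("saucer",(489,247),.01),("tape",(272,290),.03),("bowl",(214,260),.02),("tumb",(187,168),.03),("base",(318,60),0)]:
    print(nm,unproj(c,[uv],z)[0].round(3))
E
```

```text
dish [0.578 0.159 0.02 ]
wing [ 0.482 -0.047  0.02 ]
wing2 [ 0.669 -0.08   0.02 ]
barA [ 0.483 -0.1    0.041]
barB [ 0.656 -0.132  0.041]
jar [0.452 0.433 0.03 ]
mug [ 0.408 -0.115  0.03 ]
saucer [0.63  0.473 0.01 ]
tape [ 0.79 -0.03  0.03]
bowl [ 0.728 -0.177  0.02 ]
tumb [ 0.483 -0.3    0.03 ]
base [ 0.006  0.002 -0.   ]
```

View pics/scene0z.png

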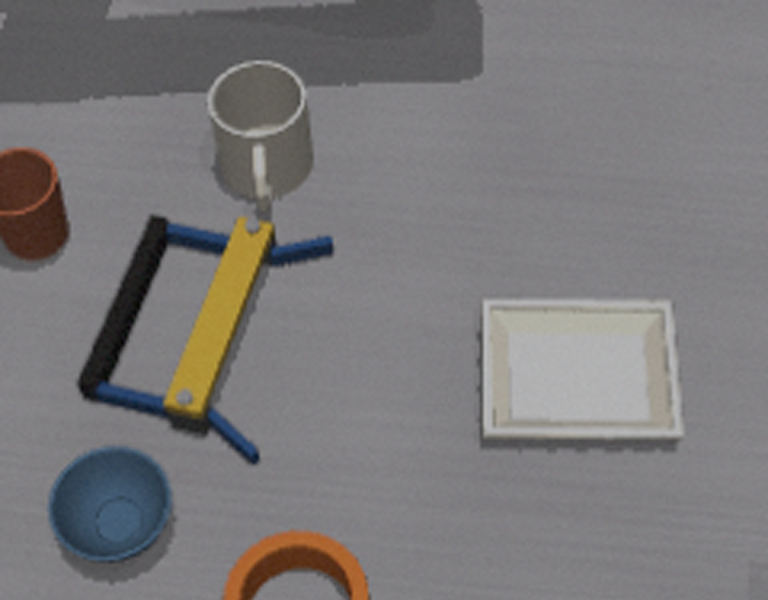

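View pics/side0z.png

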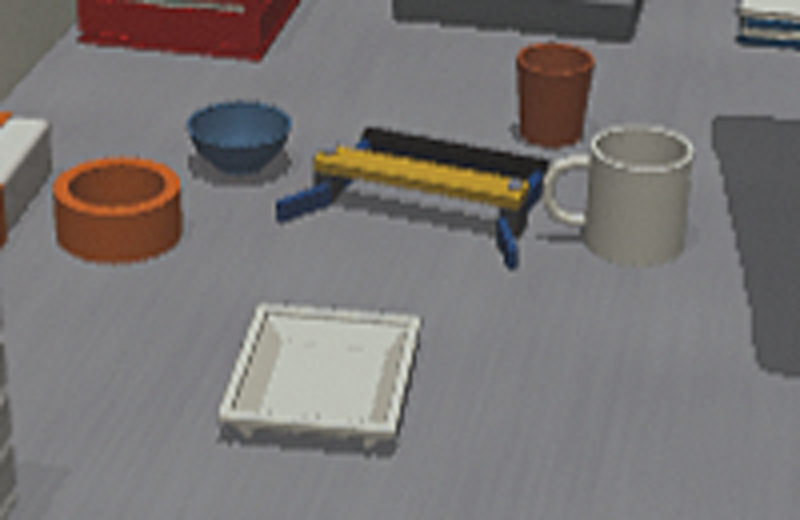

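```bash
cat >> h.py <<'E'
from scipy.optimize import minimize
def ras(uv,k=4):
    m=np.zeros((400*k,640*k),np.uint8)
    h=cv2.convexHull(uv.astype(np.float32))[:,0]
    cv2.fillConvexPoly(m,np.round(((h+.5)*k-.5)*16).astype(np.int32),255,shift=4)
    return cv2.resize(m,(640,400),interpolation=cv2.INTER_AREA)/255.
def box(x,y,z): return [(a,b,c) for a in x for b in y for c in z]
DISH=box((-.075,.075),(-.06,.06),(.016,.024))+box((-.056,.056),(-.041,.041),(0,))
def fit(cams,masks,model,x0,steps):
    def cost(p): return sum(np.abs(ras(proj(c,model(p)))-m).sum() for c,m in zip(cams,masks))
    sim=np.array([x0]+[np.array(x0)+np.eye(len(x0))[i]*steps[i] for i in range(len(x0))])
    r=minimize(cost,x0,method="Nelder-Mead",options=dict(initial_simplex=sim,maxiter=250,xatol=1e-4,fatol=.2))
    return r.x,r.fun
def yellow(c):
    hsv=cv2.cvtColor(c["pixels"],cv2.COLOR_RGB2HSV)
    m=cv2.inRange(hsv,(18,120,60),(32,255,255))
    n,l,st,_=cv2.connectedComponentsWithStats(m);i=1+np.argmax(st[1:,4])
    return l==i
E
cat > fit0.py <<'E'
from rig import *
from h import *
cs=[load("scene0.npz"),load("side0.npz")]
def hull(m):
    p=np.argwhere(m)[:,::-1]; o=np.zeros(m.shape,np.uint8); cv2.fillConvexPoly(o,cv2.convexHull(p.astype(np.int32)),1); return o.astype(float)
ym=[]
for c in cs:
    y=yellow(c);p=np.argwhere(y)[:,::-1];print(len(p),p.min(0),p.max(0));ym.append(hull(y))
dm=[]
for n in ["scene","side"]:
    dm.append(trace(n,"dish")[0]["mask"].astype(float))
gm=lambda p:place(p[0],p[1],p[2],box((-.015,.015),(-p[3],p[3]),(.029,.041)))
dmod=lambda p:place(p[0],p[1],p[2],DISH)
for sel in ([0,1],[0],[1]):
    C=[cs[i] for i in sel]
    r,f=fit(C,[dm[i] for i in sel],dmod,[.578,.159,np.radians(-90)],[.01,.01,.1]);print("dish",sel,r.round(4),np.degrees(r[2]).round(2),f)
    r,f=fit(C,[ym[i] for i in sel],gm,[.57,-.116,np.radians(-100),.085],[.01,.01,.1,.01]);print("gauge",sel,r.round(4),np.degrees(r[2]).round(2),f)
E
python3 fit0.py
```

```text
761 [231 168] [265 230]
357 [299 167] [351 181]
dish [0, 1] [ 0.5749  0.1588 -1.4892] -85.32 194.7294117647059
gauge [0, 1] [ 0.5613 -0.1216 -1.7307  0.0871] -99.16 87.16078431372549
dish [0] [ 0.575   0.1588 -1.4896] -85.35 96.74509803921569
gauge [0] [ 0.5611 -0.1216 -1.7315  0.0877] -99.21 39.71764705882353
dish [1] [ 0.5745  0.1611 -1.4822] -84.92 89.28627450980392
gauge [1] [ 0.5603 -0.1209 -1.7123  0.0857] -98.11 41.76862745098039
```

```bash
python3 - <<'E'
from h import *
g=(.5612,-.1215,np.radians(-99.1));d=(.575,.159,np.radians(-85.3))
for n,b,k in [("scene",(180,120,420,300),3.2),("side",(220,130,420,260),4)]:
    c=load(n+"0.npz");im=c["pixels"][:,:,::-1]
    cr=cv2.resize(im[b[1]:b[3],b[0]:b[2]],None,fx=k,fy=k,interpolation=cv2.INTER_CUBIC)
    def pl(P,col,cl=True):
        uv=(proj(c,P)-np.array(b[:2])+.5)*k-.5
        cv2.polylines(cr,[np.round(uv*16).astype(np.int32)],cl,col,1,cv2.LINE_AA,4)
    R=lambda x,y,z:[(-x,-y,z),(x,-y,z),(x,y,z),(-x,y,z)]
    pl(place(*d,R(.075,.06,.024)),(0,0,255));pl(place(*d,R(.056,.041,0)),(0,255,0))
    pl(place(*g,R(.015,.087,.041)),(0,0,255))
    pl(place(*g,[(.075,-.072,.026),(.075,.072,.026)]),(0,255,0),False)
    for s in(-1,1):
        pl(place(*g,[(-.059,s*.096,.02),(-.015,s*.072,.02),(.075,s*.072,.02)]),(0,255,0),False)
    cv2.imwrite(f"pics/{n}0o.png",cr)
E
```

```text
(no output)
```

View pics/scene0o.png

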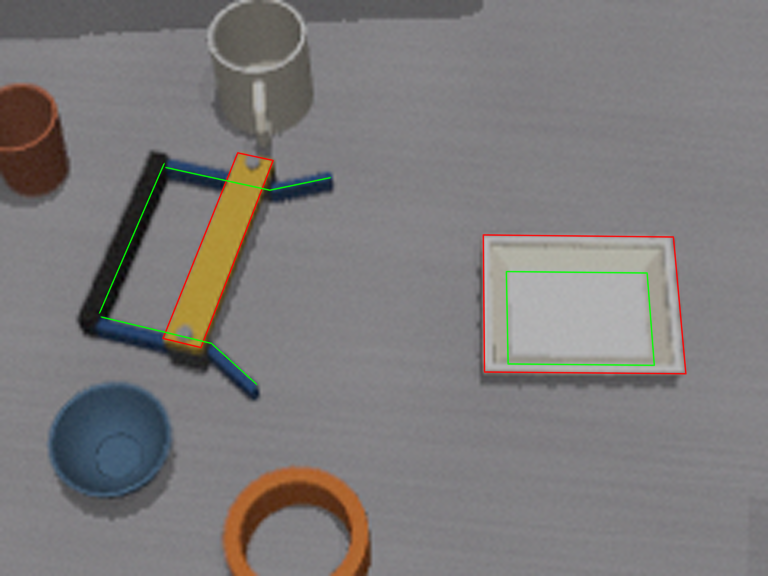

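View pics/side0o.png

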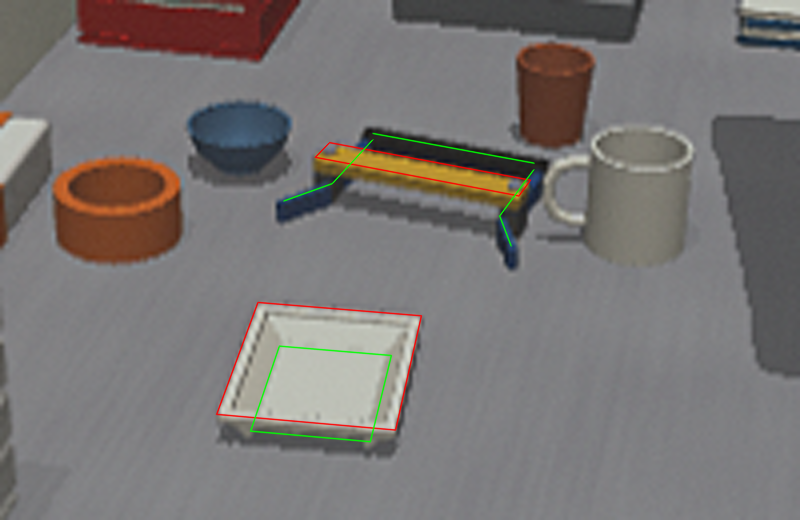

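The overlays match to about 1 px in both cameras, and the dish-to-gauge path works out as one gentle arc (13.8° over 0.28 m). I'll move the open gripper in behind the dish.

>>> play_rows([
  [[0, 0.444, -0.352, -79.8, 0, 0, 0.087], [0, 0.444, -0.352, -79.8, 0, 0, 0.087], [0, 0.444, -0.352, -79.8, 0, 0, 0.087], [0, 0.444, -0.352, -79.8, 0, 0, 0.087], [0, 0.444, -0.352, -79.8, 0, 0, 0.087], [0, 0.444, -0.352, -79.8, 0, 0, 0.087], [0, 0.444, -0.352, -79.8, 0, 0, 0.087], [0, 0.444, -0.352, -79.8, 0, 0, 0.087], [0, 0.444, -0.352, -79.8, 0, 0, 0.087], [0, 0.444, -0.352, -79.8, 0, 0, 0.087], [0, 0.444, -0.352, -79.8, 0, 0, 0.087], [0, 0.444, -0.352, -79.8, 0, 0, 0.087]],
])

```text
time_s: 2.4
position: [0.5014, -0.146, 0.2228]
tcp_rot: [[0.002, -0.086, 0.996], [0.001, 0.996, 0.086], [-1.0, 0.001, 0.002]]
force: [-1.8, -0.6, 0.2]
opening: 1.0
```

>>> play_rows([
  [[0, 0.421, 0.1, 0, 0, 0, 0.087], [0, 0.421, 0.1, 0, 0, 0, 0.087], [0, 0.421, 0.1, 0, 0, 0, 0.087], [0, 0.421, 0.1, 0, 0, 0, 0.087], [0, 0.421, 0.1, 0, 0, 0, 0.087], [0, 0.421, 0.1, 0, 0, 0, 0.087], [0, 0.421, 0.1, 0, 0, 0, 0.087], [0, 0.421, 0.1, 0, 0, 0, 0.087], [0, 0.421, 0.1, 0, 0, 0, 0.087], [0, 0.421, 0.1, 0, 0, 0, 0.087], [0, 0.421, 0.1, 0, 0, 0, 0.087]],
])

```text
time_s: 3.5
position: [0.5641, 0.2784, 0.2222]
tcp_rot: [[-0.001, -0.084, 0.996], [-0.001, 0.996, 0.084], [-1.0, -0.001, -0.001]]
force: [-0.2, -0.1, 0.2]
opening: 0.998
```

```bash
python3 - <<'E'
from rig import *
from h import *
s=read_state();print(s["time_s"],s["position"],np.round(s["tcp_rot"],3).tolist(),np.round(s["force"],2),s["joint_positions"])
for n in ["scene","wrist"]:
    c=capture(n);np.savez(n+"1.npz",**c);cv2.imwrite(f"pics/{n}1.png",c["pixels"][:,:,::-1])
E
```

```text
3.5 [0.56409581 0.27840969 0.22220275] [[-0.001, -0.084, 0.996], [-0.001, 0.996, 0.084], [-1.0, -0.001, -0.001]] [-0.23 -0.1   0.25] [ 1.61246276e+01  3.05870110e+01  8.14477758e+01 -4.20660508e-02
  6.80134749e+01  1.13445696e+01]
```

View pics/scene1.png

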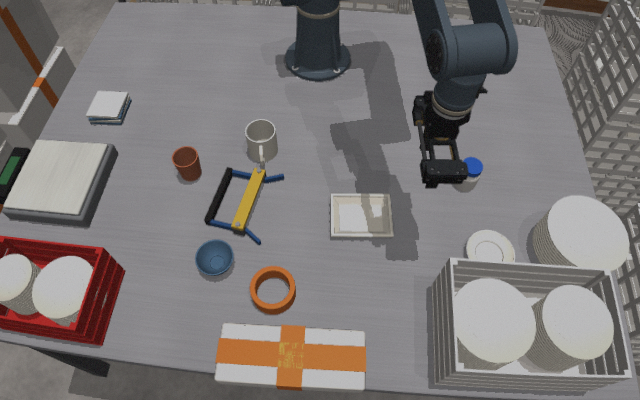

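View pics/wrist1.png

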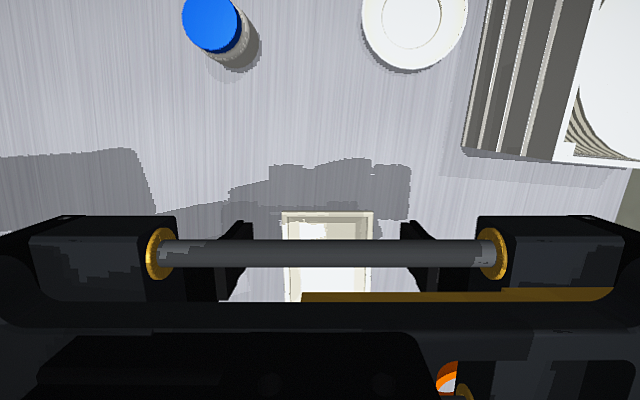

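The scene picture shows the gripper above and behind the dish, clear of the jar (469,175). In the wrist picture the dish lies centred between the fingers. Descending now.

>>> play_rows([
  [[0.05, 0, 0, 0, 0, 0, 0.087], [0.1, 0, 0, 0, 0, 0, 0.087], [0.14, 0, 0, 0, 0, 0, 0.087], [0.17, 0, 0, 0, 0, 0, 0.087], [0.19, 0, 0, 0, 0, 0, 0.087], [0.205, 0, 0, 0, 0, 0, 0.087], [0.213, 0, 0, 0, 0, 0, 0.087], [0.213, 0, 0, 0, 0, 0, 0.087], [0.213, 0, 0, 0, 0, 0, 0.087]],
])

```text
time_s: 4.5
position: [0.5654, 0.2779, 0.0105]
tcp_rot: [[0.002, -0.081, 0.997], [0.0, 0.997, 0.081], [-1.0, 0.0, 0.002]]
force: [0.0, -0.6, 0.5]
opening: 1.001
```

```bash
python3 - <<'E'
from rig import *
from h import *
s=read_state();print(s["time_s"],s["position"],np.round(s["tcp_rot"],3).tolist(),np.round(s["force"],2))
ims=[]
for n,b in [("scene",(320,100,520,280)),("side",(230,180,430,330))]:
    c=capture(n);im=c["pixels"][:,:,::-1]
    cv2.imwrite(f"pics/{n}2.png",cv2.resize(im[b[1]:b[3],b[0]:b[2]],None,fx=3,fy=3,interpolation=cv2.INTER_CUBIC))
    t=trace(n,"dish");print([(d["p"],d["at"],d["mask"].sum()) for d in t[:2]])
E
```

```text
4.5 [0.56540745 0.27791085 0.01053108] [[0.002, -0.081, 0.997], [0.0, 0.997, 0.081], [-1.0, 0.0, 0.002]] [ 0.02 -0.55  0.51]
[(0.76, [360.5, 217.5], np.int64(2650)), (0.7, [217.3, 258.4], np.int64(1061))]
[(0.79, [297.5, 230.6], np.int64(427))]
```

View pics/scene2.png

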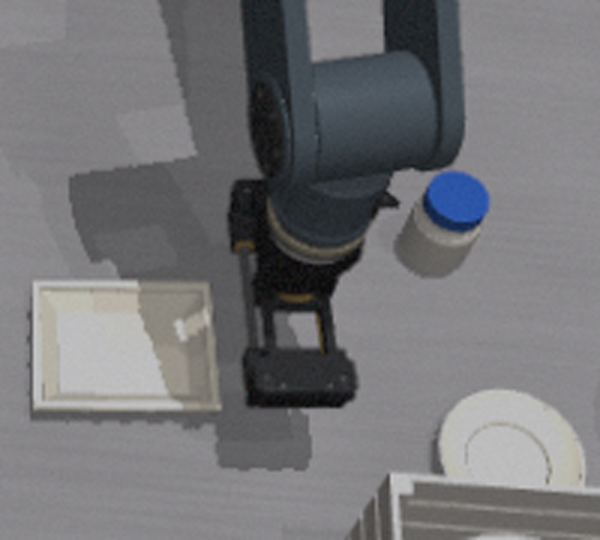

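View pics/side2.png

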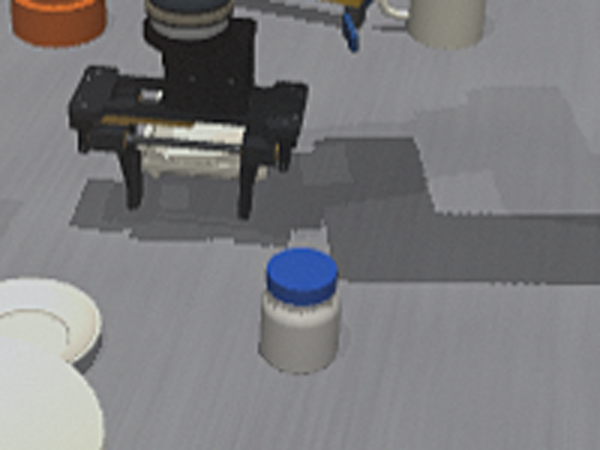

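```bash
cat > plan.py <<'E'
from h import *
from scipy.interpolate import CubicHermiteSpline
G=(.5612,-.1215,np.radians(-99.1))
def togauge(d):
    c,s=np.cos(G[2]),np.sin(G[2]);v=np.array(d[:2])-G[:2]
    return np.array([c*v[0]+s*v[1],-s*v[0]+c*v[1],d[2]-G[2]])
def rows(cmd,d,xs,xend=-.02,back=.0845):
    """cmd=(x,y,yaw of tool z) commanded; d dish pose world; xs: dish origin gauge x per row"""
    g=togauge(d);sp=CubicHermiteSpline([g[0],xend],[g[1],0],[np.tan(g[2]),0]) 
    for x in xs:
        if x<g[0]: y=g[1]+np.tan(g[2])*(x-g[0]);a=g[2]
        elif x>xend: y=0;a=0
        else: y=float(sp(x));a=np.arctan(float(sp(x,1)))
        t=np.array([x-back*np.cos(a),y-back*np.sin(a),0])
        w=place(*G,[t])[0][:2]; yaw=np.degrees(a+G[2])+90
        v=w-np.array(cmd[:2]);th=np.radians(cmd[2])
        zt=v@[np.cos(th),np.sin(th)];yt=v@[-np.sin(th),np.cos(th)]
        print([0,round(yt,4),round(zt,4),round(-(yaw-cmd[2]),2),0,0,.087],"dish x,y,a",np.round([x,y,np.degrees(a)],4),"tool",w.round(4),round(yaw,2))
E
python3 - <<'E'
from plan import *
d=(.575,.159,np.radians(-85.3));g=togauge(d);print(g,np.degrees(g[2]))
rows((.5650,.2781,4.685),d,list(g[0]+np.array([-.026,-.018,-.012,-.006,-.001,.004,.010,.016,.023,.030,.037,.044])))
E
```

```text
[-0.27915215 -0.03073703  0.24085544] 13.799999999999994
[0, np.float64(-0.0082), np.float64(0.0002), np.float64(-0.02), 0, 0, 0.087] dish x,y,a [-0.3052 -0.0371 13.8   ] tool [0.5659 0.2699] 4.7
[0, np.float64(-0.0165), np.float64(0.0002), np.float64(-0.02), 0, 0, 0.087] dish x,y,a [-0.2972 -0.0352 13.8   ] tool [0.5666 0.2617] 4.7
[0, np.float64(-0.0227), np.float64(0.0002), np.float64(-0.02), 0, 0, 0.087] dish x,y,a [-0.2912 -0.0337 13.8   ] tool [0.5671 0.2555] 4.7
[0, np.float64(-0.0288), np.float64(0.0002), np.float64(-0.02), 0, 0, 0.087] dish x,y,a [-0.2852 -0.0322 13.8   ] tool [0.5676 0.2494] 4.7
[0, np.float64(-0.034), np.float64(0.0002), np.float64(-0.02), 0, 0, 0.087] dish x,y,a [-0.2802 -0.031  13.8   ] tool [0.568  0.2442] 4.7
[0, np.float64(-0.0391), np.float64(0.0005), np.float64(0.21), 0, 0, 0.087] dish x,y,a [-0.2752 -0.0298 13.5742] tool [0.5687 0.2391] 4.47
[0, np.float64(-0.0453), np.float64(0.001), np.float64(0.55), 0, 0, 0.087] dish x,y,a [-0.2692 -0.0283 13.2359] tool [0.5697 0.233 ] 4.14
[0, np.float64(-0.0515), np.float64(0.0014), np.float64(0.89), 0, 0, 0.087] dish x,y,a [-0.2632 -0.0269 12.8982] tool [0.5706 0.2269] 3.8
[0, np.float64(-0.0587), np.float64(0.0019), np.float64(1.28), 0, 0, 0.087] dish x,y,a [-0.2562 -0.0254 12.5048] tool [0.5717 0.2198] 3.4
[0, np.float64(-0.0658), np.float64(0.0023), np.float64(1.67), 0, 0, 0.087] dish x,y,a [-0.2492 -0.0238 12.1123] tool [0.5726 0.2127] 3.01
[0, np.float64(-0.073), np.float64(0.0026), np.float64(2.06), 0, 0, 0.087] dish x,y,a [-0.2422 -0.0224 11.7207] tool [0.5736 0.2056] 2.62
[0, np.float64(-0.0802), np.float64(0.0029), np.float64(2.46), 0, 0, 0.087] dish x,y,a [-0.2352 -0.0209 11.33  ] tool [0.5744 0.1984] 2.23
```

>>> play_rows([
  [[0, -0.008, 0, 0, 0, 0, 0.087], [0, -0.0165, 0, 0, 0, 0, 0.087], [0, -0.0227, 0, 0, 0, 0, 0.087], [0, -0.0288, 0, 0, 0, 0, 0.087], [0, -0.034, 0, 0, 0, 0, 0.087], [0, -0.039, 0.0005, 0.2, 0, 0, 0.087], [0, -0.0453, 0.001, 0.55, 0, 0, 0.087], [0, -0.0515, 0.0014, 0.9, 0, 0, 0.087], [0, -0.0587, 0.0019, 1.3, 0, 0, 0.087], [0, -0.0658, 0.0023, 1.7, 0, 0, 0.087], [0, -0.073, 0.0026, 2.1, 0, 0, 0.087], [0, -0.08, 0.003, 2.5, 0, 0, 0.087]],
])

```text
time_s: 5.9
position: [0.5741, 0.1979, 0.0096]
tcp_rot: [[-0.0, -0.037, 0.999], [0.0, 0.999, 0.037], [-1.0, 0.0, -0.0]]
force: [0.1, 4.1, -0.6]
opening: 1.006
```

```bash
cat > look.py <<'E'
import sys
from rig import *
from plan import *
k=sys.argv[1];x0=eval(sys.argv[2])
s=read_state();print(round(s["time_s"],2),s["position"].round(4) if hasattr(s["position"],"round") else s["position"],np.degrees(np.arctan2(s["tcp_rot"][1][2],s["tcp_rot"][0][2])).round(2),"F",np.round(s["force"],2))
c=capture("scene");np.savez(f"scene{k}.npz",**c)
t=trace("scene","dish");print([(d["p"],d["at"],d["mask"].sum()) for d in t[:2]])
r,f=fit([c],[t[0]["mask"].astype(float)],lambda p:place(*p,DISH),[x0[0],x0[1],np.radians(x0[2])],[.008,.008,.08])
print("dish",r.round(4),np.degrees(r[2]).round(2),f,"gauge frame",togauge(r).round(4))
b=(180,120,420,300);kk=3.2
cr=cv2.resize(c["pixels"][b[1]:b[3],b[0]:b[2],::-1],None,fx=kk,fy=kk,interpolation=cv2.INTER_CUBIC)
R=lambda x,y,z:[(-x,-y,z),(x,-y,z),(x,y,z),(-x,y,z)]
uv=(proj(c,place(*r,R(.075,.06,.024)))-np.array(b[:2])+.5)*kk-.5
cv2.polylines(cr,[np.round(uv*16).astype(np.int32)],True,(0,0,255),1,cv2.LINE_AA,4)
cv2.imwrite(f"pics/scene{k}.png",cr)
E
python3 look.py 3 "(.578,.117,-87.7)"
```

```text
5.9 [0.5741 0.1979 0.0096] 2.14 F [ 0.11  4.05 -0.6 ]
[(0.91, [336.7, 212.8], np.int64(2392))]
dish [ 0.578   0.1096 -1.5331] -87.84 347.0 gauge frame [-0.2308 -0.02    0.1965]
```

View pics/scene3.png

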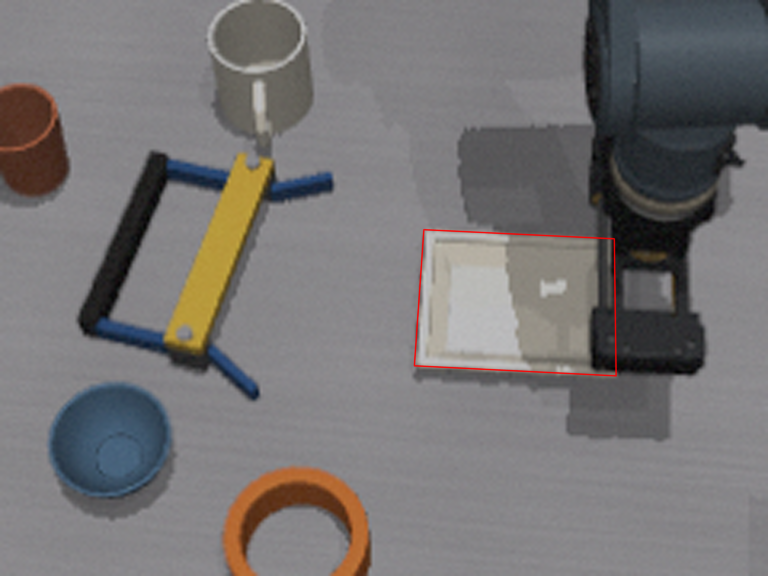

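The picture shows the dish moving square against the fingers, with its left rim at zoomed x≈420 and about 4 N of push force. It is on the planned arc, so I'll continue.

```bash
python3 - <<'E'
from plan import *
d=(.5778,.1122,np.radians(-87.815));g=togauge(d);print(g)
rows((.5745,.1986,2.185),d,list(g[0]+np.arange(1,13)*.0075),back=.0865)
E
```

```text
[-0.23338403 -0.02057047  0.19696041]
[0, np.float64(-0.0076), np.float64(0.0006), np.float64(0.42), 0, 0, 0.087] dish x,y,a [-0.2259 -0.0191 10.8601] tool [0.5754 0.191 ] 1.76
[0, np.float64(-0.0152), np.float64(0.0012), np.float64(0.85), 0, 0, 0.087] dish x,y,a [-0.2184 -0.0177 10.4368] tool [0.5763 0.1834] 1.34
[0, np.float64(-0.0229), np.float64(0.0017), np.float64(1.27), 0, 0, 0.087] dish x,y,a [-0.2109 -0.0163 10.015 ] tool [0.577  0.1758] 0.92
[0, np.float64(-0.0305), np.float64(0.0021), np.float64(1.69), 0, 0, 0.087] dish x,y,a [-0.2034 -0.015   9.595 ] tool [0.5778 0.1682] 0.5
[0, np.float64(-0.0381), np.float64(0.0025), np.float64(2.11), 0, 0, 0.087] dish x,y,a [-0.1959 -0.0138  9.1767] tool [0.5784 0.1606] 0.08
[0, np.float64(-0.0457), np.float64(0.0028), np.float64(2.52), 0, 0, 0.087] dish x,y,a [-0.1884 -0.0126  8.7603] tool [0.579 0.153] -0.34
[0, np.float64(-0.0533), np.float64(0.0031), np.float64(2.94), 0, 0, 0.087] dish x,y,a [-0.1809 -0.0115  8.3457] tool [0.5796 0.1454] -0.75
[0, np.float64(-0.0609), np.float64(0.0033), np.float64(3.35), 0, 0, 0.087] dish x,y,a [-0.1734 -0.0104  7.933 ] tool [0.5801 0.1378] -1.17
[0, np.float64(-0.0685), np.float64(0.0034), np.float64(3.76), 0, 0, 0.087] dish x,y,a [-0.1659 -0.0094  7.5223] tool [0.5805 0.1303] -1.58
[0, np.float64(-0.0761), np.float64(0.0035), np.float64(4.17), 0, 0, 0.087] dish x,y,a [-0.1584 -0.0084  7.1136] tool [0.5809 0.1227] -1.99
[0, np.float64(-0.0837), np.float64(0.0036), np.float64(4.58), 0, 0, 0.087] dish x,y,a [-0.1509 -0.0075  6.7071] tool [0.5812 0.1151] -2.39
[0, np.float64(-0.0913), np.float64(0.0035), np.float64(4.98), 0, 0, 0.087] dish x,y,a [-0.1434 -0.0067  6.3027] tool [0.5815 0.1075] -2.8
```

>>> play_rows([
  [[0, -0.0076, 0.0006, 0.4, 0, 0, 0.087], [0, -0.0152, 0.0012, 0.85, 0, 0, 0.087], [0, -0.0229, 0.0017, 1.3, 0, 0, 0.087], [0, -0.0305, 0.0021, 1.7, 0, 0, 0.087], [0, -0.0381, 0.0025, 2.1, 0, 0, 0.087], [0, -0.0457, 0.0028, 2.5, 0, 0, 0.087], [0, -0.0533, 0.0031, 2.95, 0, 0, 0.087], [0, -0.0609, 0.0033, 3.35, 0, 0, 0.087], [0, -0.0685, 0.0034, 3.75, 0, 0, 0.087], [0, -0.0761, 0.0035, 4.15, 0, 0, 0.087], [0, -0.0837, 0.0036, 4.6, 0, 0, 0.087], [0, -0.0913, 0.0035, 5.0, 0, 0, 0.087]],
])

```text
time_s: 7.2
position: [0.581, 0.1068, 0.0095]
tcp_rot: [[-0.0, 0.05, 0.999], [-0.0, 0.999, -0.05], [-1.0, -0.0, -0.0]]
force: [-0.0, 3.6, -0.6]
opening: 1.003
```

```bash
python3 look.py 4 "(.577,.021,-92.8)"
```

```text
7.2 [0.581  0.1068 0.0095] -2.85 F [-0.    3.62 -0.6 ]
[(0.55, [295.5, 210.2], np.int64(2192))]
dish [ 0.5772  0.0186 -1.6215] -92.91 540.0470588235294 gauge frame [-0.1409 -0.0063  0.1081]
```

View pics/scene4.png

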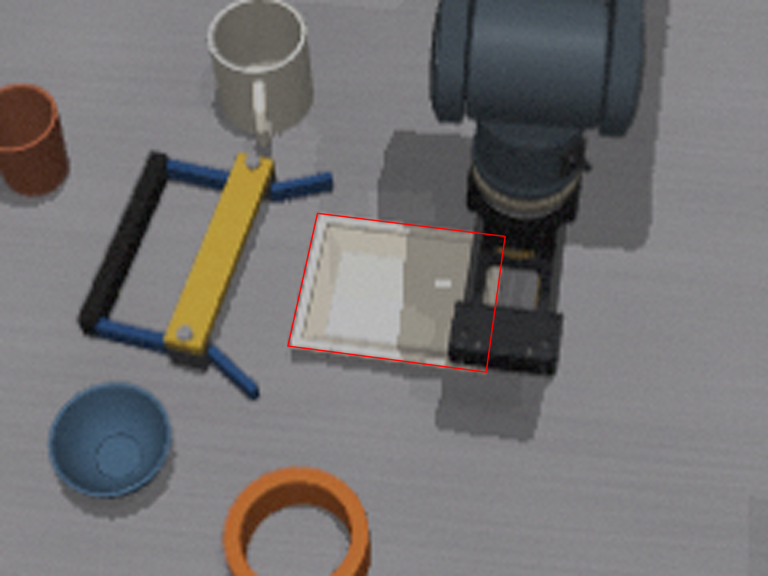

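```bash
python3 - <<'E'
from plan import *
d=(.5772,.0200,np.radians(-92.815));g=togauge(d);print(g)
rows((.5815,.1075,-2.815),d,list(g[0]+np.arange(1,13)*.0075),back=.0875)
E
```

```text
[-0.14224958 -0.00658075  0.10969394]
[0, np.float64(-0.0077), np.float64(0.0006), np.float64(0.41), 0, 0, 0.087] dish x,y,a [-1.347e-01 -5.800e-03  5.878e+00] tool [0.5817 0.0998] -3.22
[0, np.float64(-0.0152), np.float64(0.0011), np.float64(0.81), 0, 0, 0.087] dish x,y,a [-1.2720e-01 -5.0000e-03  5.4735e+00] tool [0.5819 0.0923] -3.63
[0, np.float64(-0.0227), np.float64(0.0016), np.float64(1.21), 0, 0, 0.087] dish x,y,a [-1.1970e-01 -4.3000e-03  5.0717e+00] tool [0.582  0.0847] -4.03
[0, np.float64(-0.0303), np.float64(0.002), np.float64(1.61), 0, 0, 0.087] dish x,y,a [-1.1220e-01 -3.7000e-03  4.6726e+00] tool [0.582  0.0772] -4.43
[0, np.float64(-0.0378), np.float64(0.0024), np.float64(2.01), 0, 0, 0.087] dish x,y,a [-1.0470e-01 -3.1000e-03  4.2762e+00] tool [0.582  0.0696] -4.82
[0, np.float64(-0.0453), np.float64(0.0027), np.float64(2.4), 0, 0, 0.087] dish x,y,a [-9.7200e-02 -2.6000e-03  3.8826e+00] tool [0.582  0.0621] -5.22
[0, np.float64(-0.0529), np.float64(0.003), np.float64(2.79), 0, 0, 0.087] dish x,y,a [-8.9700e-02 -2.1000e-03  3.4918e+00] tool [0.5819 0.0545] -5.61
[0, np.float64(-0.0604), np.float64(0.0032), np.float64(3.18), 0, 0, 0.087] dish x,y,a [-8.2200e-02 -1.7000e-03  3.1039e+00] tool [0.5817 0.047 ] -6.0
[0, np.float64(-0.0679), np.float64(0.0033), np.float64(3.57), 0, 0, 0.087] dish x,y,a [-7.4700e-02 -1.3000e-03  2.7188e+00] tool [0.5815 0.0395] -6.38
[0, np.float64(-0.0755), np.float64(0.0034), np.float64(3.95), 0, 0, 0.087] dish x,y,a [-6.7200e-02 -1.0000e-03  2.3368e+00] tool [0.5812 0.0319] -6.76
[0, np.float64(-0.083), np.float64(0.0034), np.float64(4.33), 0, 0, 0.087] dish x,y,a [-5.9700e-02 -7.0000e-04  1.9577e+00] tool [0.5809 0.0244] -7.14
[0, np.float64(-0.0905), np.float64(0.0034), np.float64(4.7), 0, 0, 0.087] dish x,y,a [-5.2200e-02 -4.0000e-04  1.5816e+00] tool [0.5805 0.0169] -7.52
```

>>> play_rows([
  [[0, -0.0077, 0.0006, 0.4, 0, 0, 0.087], [0, -0.0152, 0.0011, 0.8, 0, 0, 0.087], [0, -0.0227, 0.0016, 1.2, 0, 0, 0.087], [0, -0.0303, 0.002, 1.6, 0, 0, 0.087], [0, -0.0378, 0.0024, 2.0, 0, 0, 0.087], [0, -0.0453, 0.0027, 2.4, 0, 0, 0.087], [0, -0.0529, 0.003, 2.8, 0, 0, 0.087], [0, -0.0604, 0.0032, 3.2, 0, 0, 0.087], [0, -0.0679, 0.0033, 3.6, 0, 0, 0.087], [0, -0.0755, 0.0034, 3.95, 0, 0, 0.087], [0, -0.083, 0.0034, 4.3, 0, 0, 0.087], [0, -0.0905, 0.0034, 4.7, 0, 0, 0.087]],
])

```text
time_s: 8.5
position: [0.5799, 0.0162, 0.0096]
tcp_rot: [[-0.0, 0.131, 0.991], [0.0, 0.991, -0.131], [-1.0, 0.0, -0.0]]
force: [0.4, 4.0, -0.9]
opening: 1.0
```

```bash
python3 look.py 5 "(.569,-.070,-97.5)"
```

```text
8.5 [0.5799 0.0162 0.0096] -7.55 F [ 0.44  4.03 -0.94]
[(0.74, [265.9, 201.8], np.int64(1451))]
dish [ 0.5698 -0.07   -1.6948] -97.1 1203.9882352941177 gauge frame [-0.0522  0.0004  0.0349]
```

View pics/scene5.png

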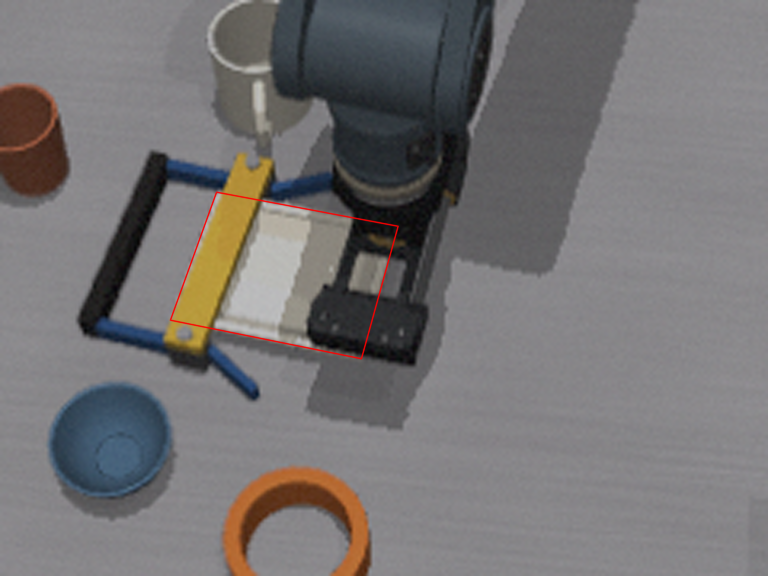

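```bash
python3 - <<'E'
from plan import *
d=(.569,-.0699,np.radians(-97.515));g=togauge(d);print(g)
rows((.5805,.0169,-7.515),d,list(g[0]+np.array([.005,.01,.015,.020,.025,.030,.034,.038])),back=.0875,xend=-.015)
E
```

```text
[-0.05218419 -0.00045913  0.02766347]
[0, np.float64(-0.0051), np.float64(0.0004), np.float64(0.27), 0, 0, 0.087] dish x,y,a [-4.7200e-02 -3.0000e-04  1.3125e+00] tool [0.5802 0.0118] -7.79
[0, np.float64(-0.0101), np.float64(0.0007), np.float64(0.53), 0, 0, 0.087] dish x,y,a [-4.2200e-02 -2.0000e-04  1.0584e+00] tool [0.5799 0.0068] -8.04
[0, np.float64(-0.0151), np.float64(0.001), np.float64(0.76), 0, 0, 0.087] dish x,y,a [-3.720e-02 -1.000e-04  8.227e-01] tool [0.5795 0.0018] -8.28
[0, np.float64(-0.0201), np.float64(0.0013), np.float64(0.98), 0, 0, 0.087] dish x,y,a [-3.220e-02 -1.000e-04  6.055e-01] tool [ 0.5791 -0.0032] -8.49
[0, np.float64(-0.0251), np.float64(0.0015), np.float64(1.18), 0, 0, 0.087] dish x,y,a [-0.0272 -0.      0.4068] tool [ 0.5787 -0.0082] -8.69
[0, np.float64(-0.0301), np.float64(0.0016), np.float64(1.36), 0, 0, 0.087] dish x,y,a [-0.0222 -0.      0.2266] tool [ 0.5782 -0.0131] -8.87
[0, np.float64(-0.0341), np.float64(0.0017), np.float64(1.49), 0, 0, 0.087] dish x,y,a [-0.0182 -0.      0.0957] tool [ 0.5778 -0.0171] -9.0
[0, np.float64(-0.0381), np.float64(0.0018), np.float64(1.58), 0, 0, 0.087] dish x,y,a [-0.0142  0.      0.    ] tool [ 0.5773 -0.0211] -9.1
```

>>> play_rows([
  [[0, -0.0051, 0.0004, 0.25, 0, 0, 0.087], [0, -0.0101, 0.0007, 0.5, 0, 0, 0.087], [0, -0.0151, 0.001, 0.75, 0, 0, 0.087], [0, -0.0201, 0.0013, 1.0, 0, 0, 0.087], [0, -0.0251, 0.0015, 1.2, 0, 0, 0.087], [0, -0.0301, 0.0016, 1.35, 0, 0, 0.087], [0, -0.0341, 0.0017, 1.5, 0, 0, 0.087], [0, -0.0381, 0.0018, 1.6, 0, 0, 0.087]],
])

```text
time_s: 9.4
position: [0.5767, -0.0215, 0.0095]
tcp_rot: [[-0.0, 0.159, 0.987], [0.0, 0.987, -0.159], [-1.0, 0.0, -0.0]]
force: [0.9, 3.8, 0.3]
opening: 1.002
```

```bash
python3 look.py 6 "(.563,-.107,-99.1)"
```

```text
9.4 [ 0.5767 -0.0215  0.0095] -9.13 F [0.86 3.82 0.31]
[(0.57, [250.1, 200.3], np.int64(1348))]
dish [ 0.5633 -0.1103 -1.7614] -100.92 1272.043137254902 gauge frame [-0.0114  0.0003 -0.0317]
```

View pics/scene6.png

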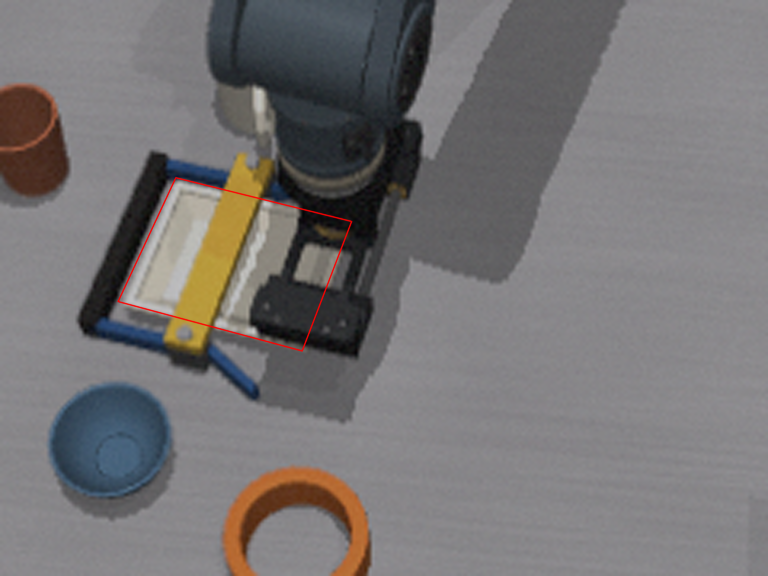

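The leading rim is now between bar and stop at zoomed (177,183)–(125,300), with a 20–25 px gap to the stop face and clearance on both sides. I'll push on slowly and watch the force.

>>> play_rows([
  [[0, -0.002, 0, 0, 0, 0, 0.087], [0, -0.004, 0, 0, 0, 0, 0.087], [0, -0.006, 0, 0, 0, 0, 0.087], [0, -0.008, 0, 0, 0, 0, 0.087], [0, -0.01, 0, 0, 0, 0, 0.087]],
])

```text
time_s: 10.0
position: [0.5752, -0.031, 0.0095]
tcp_rot: [[-0.0, 0.158, 0.987], [0.0, 0.987, -0.158], [-1.0, 0.0, -0.0]]
force: [1.1, 3.9, -0.1]
opening: 0.998
```

>>> play_rows([
  [[0, -0.001, 0, 0, 0, 0, 0.087], [0, -0.002, 0, 0, 0, 0, 0.087]],
])

```text
time_s: 10.2
position: [0.5749, -0.0331, 0.0095]
tcp_rot: [[-0.0, 0.158, 0.987], [0.0, 0.987, -0.158], [-1.0, 0.0, -0.0]]
force: [0.9, 3.3, 0.2]
opening: 1.001
```

>>> play_rows([
  [[0, -0.001, 0, 0, 0, 0, 0.087], [0, -0.0015, 0, 0, 0, 0, 0.087]],
])

```text
time_s: 10.4
position: [0.5746, -0.0345, 0.0096]
tcp_rot: [[-0.0, 0.158, 0.987], [0.0, 0.987, -0.158], [-1.0, 0.0, -0.0]]
force: [0.6, 3.0, -0.5]
opening: 0.999
```

>>> play_rows([
  [[0, -0.0005, 0, 0, 0, 0, 0.087], [0, -0.001, 0, 0, 0, 0, 0.087]],
])

```text
time_s: 10.6
position: [0.5746, -0.035, 0.0096]
tcp_rot: [[0.0, 0.159, 0.987], [0.001, 0.987, -0.159], [-1.0, 0.001, 0.0]]
force: [1.1, 6.9, 0.1]
opening: 0.999
```

>>> play_rows([
  [[0, -0.0005, 0, 0, 0, 0, 0.087], [0, -0.001, 0, 0, 0, 0, 0.087]],
])

```text
time_s: 10.8
position: [0.5746, -0.0351, 0.0096]
tcp_rot: [[0.001, 0.159, 0.987], [0.002, 0.987, -0.159], [-1.0, 0.002, 0.0]]
force: [2.1, 10.8, -0.1]
opening: 0.999
```

>>> play_rows([
  [[0, -0.0005, 0, 0, 0, 0, 0.087], [0, -0.001, 0, 0, 0, 0, 0.087]],
])

```text
time_s: 11.0
position: [0.5747, -0.0351, 0.0096]
tcp_rot: [[0.001, 0.16, 0.987], [0.003, 0.987, -0.16], [-1.0, 0.003, 0.001]]
force: [3.3, 13.7, 1.0]
opening: 1.002
```

The force rose from 3 to 14 N while the tool stalled, so the dish is seated on the stop. Backing straight off, then up.

>>> play_rows([
  [[0, 0.005, 0, 0, 0, 0, 0.087], [0, 0.015, 0, 0, 0, 0, 0.087], [0, 0.03, 0, 0, 0, 0, 0.087], [0, 0.05, 0, 0, 0, 0, 0.087], [0, 0.08, 0, 0, 0, 0, 0.087], [-0.03, 0.1, 0, 0, 0, 0, 0.087], [-0.08, 0.13, 0, 0, 0, 0, 0.087], [-0.13, 0.17, 0, 0, 0, 0, 0.087], [-0.18, 0.2, 0, 0, 0, 0, 0.087], [-0.2, 0.22, 0, 0, 0, 0, 0.087], [-0.2, 0.22, 0, 0, 0, 0, 0.087]],
])

```text
time_s: 12.1
position: [0.6124, 0.1842, 0.2158]
tcp_rot: [[0.012, 0.155, 0.988], [0.002, 0.988, -0.155], [-1.0, 0.004, 0.012]]
force: [0.9, -0.5, 0.1]
opening: 1.0
```

```bash
python3 look.py 7 "(.561,-.121,-99.1)"; python3 - <<'E'
from rig import *
from plan import *
c=capture("side");b=(220,130,420,260)
cv2.imwrite("pics/side7.png",cv2.resize(c["pixels"][b[1]:b[3],b[0]:b[2],::-1],None,fx=4,fy=4,interpolation=cv2.INTER_CUBIC))
cs={"scene":load("scene0.npz"),"side":load("side0.npz")};c7=load("scene7.npz")
for n,c0,c1 in [("scene",cs["scene"],c7),("side",cs["side"],c)]:
    for t in ["mug","sauce_bowl","tumbler","tape_roll","saucer","glaze_jar"]:
        print(n,t,[(round(d["p"],2),np.round(d["at"],1).tolist()) for d in trace(n,t)[:1]])
E
```

```text
12.1 [0.6124 0.1842 0.2158] -8.9 F [ 0.92 -0.47  0.12]
[(0.63, [252.3, 200.4], np.int64(2045))]
dish [ 0.5617 -0.1215 -1.7344] -99.37 613.2313725490196 gauge frame [-0.0001  0.0005 -0.0048]
scene mug [(0.59, [263.3, 139.1])]
scene sauce_bowl [(0.87, [214.3, 260.0])]
scene tumbler [(0.59, [187.3, 160.4])]
scene tape_roll [(0.84, [272.6, 276.5])]
scene saucer [(0.72, [491.4, 248.5])]
scene glaze_jar [(0.74, [242.1, 196.3])]
side mug [(0.72, [378.6, 179.0])]
side sauce_bowl [(0.83, [278.1, 162.2])]
side tumbler [(0.83, [357.2, 152.1])]
side tape_roll [(0.73, [244.9, 181.3])]
side saucer [(0.93, [241.9, 286.3])]
side glaze_jar [(0.73, [333.1, 282.5])]
```

View pics/scene7.png

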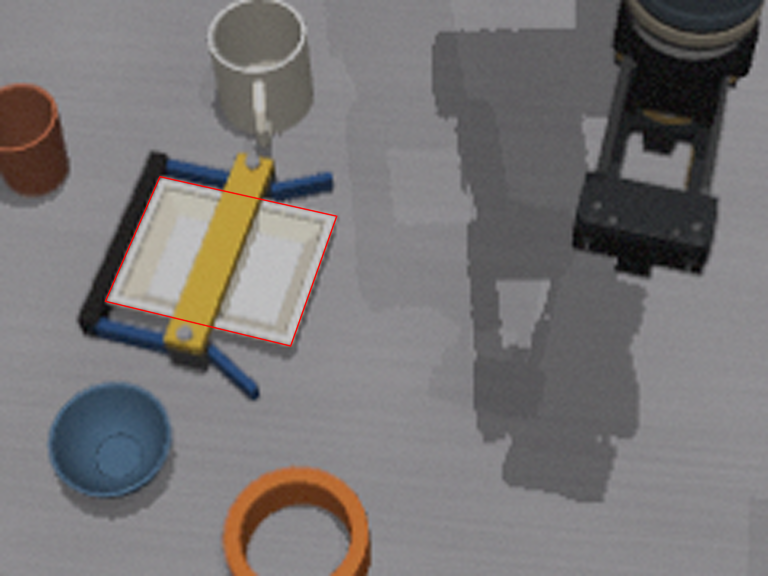

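View pics/side7.png

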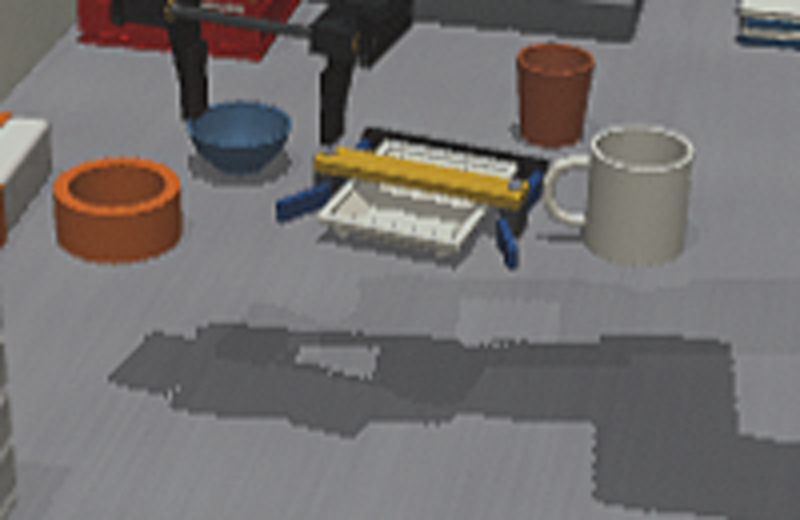

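The dish sits flush against the stop, centred between the rails. The bystanders haven't moved and the arm is clear. Holding briefly to settle, then handing in.

>>> play_rows([
  [[0, 0, 0, 0, 0, 0, 0.087], [0, 0, 0, 0, 0, 0, 0.087], [0, 0, 0, 0, 0, 0, 0.087], [0, 0, 0, 0, 0, 0, 0.087]],
])

```text
time_s: 13.25
position: [0.609, 0.1799, 0.2096]
tcp_rot: [[0.0, 0.158, 0.987], [0.0, 0.987, -0.158], [-1.0, 0.0, 0.0]]
force: [0.2, 0.5, 0.2]
opening: 0.998
```

```bash
python3 -c "
from rig import *
s=read_state();print(s['time_s'],s['position'],s['force']);print(hand_in())"
```

```text
13.25 [0.60901584 0.17987143 0.20960696] [0.24655589 0.46950153 0.18155189]
the job is handed in; nothing more can be done
None
```

I pushed the dish with two open fingers against its trailing edge, along one gentle arc and in under the bar, until it was against the stop. I then backed straight off, raised the arm and handed in at 13.25 s of the 53 s allowed.

**Seating:** At the stop the push force rose from about 3 N to 14 N while the tool stopped moving, so the dish is seated.

**Final position:** The last picture fit puts the dish at gauge x ≈ 0 mm, y ≈ 0.5 mm, turned about 0.3°. The bar hides part of the dish, so allow about 2 mm of error.

**Bystanders and arm:** In both cameras the bystanders look where they were, within a few pixels. The arm ended about 0.21 m up, touching nothing.

**Checks that disagreed:**
- The dish-pose fits made while the gripper or bar covered the dish were rough, so there I relied on the tool position as well.
- In the last scene picture the network wrongly marked the gauge as the glaze jar. The side camera found the jar where it had been, about 2 px off.

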